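# Hold the hidden bolt head while the nut is run up on a pot-rail bracket

### The arm

A 7-joint arm with a two-finger parallel gripper is mounted at the origin on a cart in front of the work surface, level with it; the furniture and walls round the work are solid. World frame = base frame: x ahead of the robot, y to its left, z up, the work surface at z = 0. Lengths are in m, angles in rad, forces in N, time in s.
With the tool pointing down it reaches from about 0.4 to 0.85 m from the base axis. Payload 4.4 kg.
Tool frame: the origin (TCP) lies at the centre of the arm's flange, where the gripper is bolted on; the fingertips stand 199 mm ahead of it and the grasp point (between the pads) lies 180 mm ahead of it (env.grip_depth is the distance from the TCP to the grasp point, in m); z points along the fingers, x is the direction in which the jaws open and shut, and the axes are right-handed (so a half turn about z gives the same grasp; the last joint's range is limited). The gripper opens to 94 mm and grips with 3 to 60 N. Pads are 16 mm wide; open, the fingers measure 119 mm over their backs; the gripper's body (75 mm by 177 mm) begins 78 mm behind the grasp point.
Start: joints at [1.035, 0.628, 0.038, 1.517, -0.027, 0.996, -0.02], TCP at [0.294, -0.58, 0.405] pointing down, gripper open.
Joint ranges: [-3.06, 3.06], [-0.37, 2.12], [-1.25, 1.32], [0.18, 2.47], [-1.1, 4.24], [0.23, 1.98], [-2.94, 2.94]. Speed limits (rad/s): [2.57, 2.57, 3.14, 3.14, 3.14, 3.14, 3.14].

### API

Orientations are given as a 3x3 rotation matrix whose columns are the frame's x, y, z axes.
In Python, from bench import env, optics gives the robot as it stands.
- The arm moves only by the tool send_rows, never from a script. Its argument "deltas" is a list of rows, each an object of numbers: "rx", "ry", "rz": the turn, a rotation vector about the tool's x, y, z each as a share of 0.1 rad, from -1 to 1; "dx", "dy", "dz": the shift along the tool's x, y, z each as a share of 0.025 m, from -1 to 1; "fingers": the finger opening in mm, from 0 to 94. In form: [{"rx": .., "ry": .., "rz": .., "dx": .., "dy": .., "dz": .., "fingers": ..}, ...]. A call has 1 to 12 rows; each row shifts and turns the commanded pose from where the row before left it, along the tool's axes as they then stand; what a row does not reach is not made up. A row lasts 1/12 s, in which the tool goes at most 41.7 mm and 7.16 degrees, less where a joint would pass 70% of its speed; a pose out of reach is approached as far as the arm can. A call with a number of a shift or a turn outside -1 to 1 is refused whole. A call with a gripper value outside its range is refused whole. The fingers move at their own pace and stop on an object; "grip_force" is the grip in N (left out, the last holds). Time passes only in rows, so rows that do not move let the fingers close. It gives the time, the measured TCP pose, the force and the opening at its end, in the units of the state.
- env.get_obs(): the state, without advancing time (a new reading comes with each control period).
- optics.get_image(name): name is "scene" or "top" or "wrist"; returns a dict with "frame" (480x640x3 uint8, red, green, blue), "mtx" (3x3 intrinsics, pixels), "pose" (4x4, takes a point from camera to world coordinates). Camera axes: x right, y up, looking along -z (the intrinsics and any distortion apply to the point x, -y, -z); pixel columns grow to the right and rows downward; lengths in m; the calibration is good to about 2 mm. The wrist camera is an equidistant fisheye: a pixel r from the principal point sees the ray r / f radians off the axis. A picture is of the moment at which its call begins. There is no depth.
- env.hand_in(): hands the job in, once; it reports no verdict.
The state is a dict: "t": time; "qpos": joint angles; "joint_vel": joint speeds; "joint_torque": joint torques, N m; "ee_pos": TCP position; "eef_rot": TCP orientation; "ft_force": force on the tool from outside, world axes, zero at the start; "wrist_torque": the same for the moment, N m; "grip_width": finger opening in m.
Only numpy, scipy, OpenCV 4.12 (cv2) and the standard library are available. Lean on these libraries where they do the work, as an engineer would, in place of code of your own. Each camera call takes 0.05 s, during which the arm holds its last target. There are 200 camera calls.

### The job

The little nut driver is running on the front of the white pot-rail bracket, but the bolt just spins round with the nut. Reach down into the gap behind the bracket's front plate, grip the brass hexagonal bolt head between the fingers and hold it from turning until the nut is fully tight and the driver stalls; finish while still gripping the head and holding it still. Leave the mug, tape, jar and batteries round the bracket where they are.

Things in the scene. Friction and masses are not known exactly. Their poses are not given: they have to be found in the camera images.
- bracket: White steel bracket, fixed. Origin on the worktop straight below the centre of the bolt head; x along the bolt from driver to back, y across, z up. Base plate 6 mm thick, x -175 to 40, y -55 to 55 mm. Two upright plates 90 mm wide, 6 mm thick, 103 mm high; their facing faces at x = -28 and 28 mm leave a 56 mm gap, open at top and both sides. The bolt is level, 75 mm up
- driver (a point): Centre of the blue nut driver motor, 86 mm long and 48 mm thick, top 103 mm above the worktop, fixed in front of the bracket's front plate (bracket x -168 to -82 mm); between it and the plate is a turning steel socket 32 mm across that hides the nut. It is already running; nothing to switch
- bolt_head: Brass hexagonal bolt head in mid-gap, 19 mm across flats, 22 mm across corners, 22 mm long. Origin at its centre, x along the bolt, 28 mm below the plate tops, 69 mm above the base plate. At angle 0 two flats face +y and -y. Spins at 0.4 rad/s until held; fingers closing on both sides turn it until flats meet the pads. Driver torque at most 0.12 N m; a grip of 40 N or more holds it
- nut (a joint): angle of socket and nut, rad; starts anywhere and grows without end while the driver turns it (clockwise seen from the driver's end), 0.4 rad/s while the bolt spins along, 0.27 rad/s while the bolt is held; stands still once the nut is tight and the head held. A red bar on the socket shows it turning
- thread (a joint): how far the nut is screwed up on the bolt, rad: starts between 0 and 0.5 and grows only while the bolt head is held back against the nut; 2.5 is fully tight (a stop). From the grip it takes 5 to 12 s. It is what the nut's angle gains on the bolt head's
- mug_2: green-grey mug, 81x117x94 mm, standing 170 to 200 mm to the left of the bolt head; origin at the centre of its underside; leave it
- tape_1: roll of brown tape lying flat, 96 mm across, 48 mm high, 170 to 200 mm to the right of the bolt head; origin at the centre of its underside; leave it
- jar_1: jar with a red lid, 65 mm across, 100 mm high, 110 to 140 mm behind the bolt head; origin at the centre of its underside; leave it
- battery_1: red and white battery lying down, 15x50x15 mm, to the right of the driver; origin at its underside; leave it
- battery_2: green and yellow battery lying down, 15x50x15 mm, to the left of the driver; origin at its underside; leave it
Mind the look-alikes: they are no part of the job. What is meant by the bracket is not green, and is the larger of those in its own colour.

How it is judged:
By the outcome, as a careful person would: the job done as asked, in the order asked, and still so for the second after the job is handed in, while the arm keeps its last pose, push and grip.
It also fails if it takes over 48 s, if anything falls off the work surface, if the arm or the gripper's body presses on something with over 40 N, if the wrist force passes 120 N, or if a joint passes its speed limit or range.

## Working session

There is one attempt and no reset: what is moved stays moved. The work goes in short steps, Python scripts to look and compute and a tool call to move; the robot and the scene stay as the last step left them, time stands still between calls to the robot, and variables do not carry over. Pictures are saved under pics/ and viewed, about 8 in all and at most 12, crops included, and the job is handed in when it is done.

Besides the shell and the picture viewer there is one more tool, called after "Emit:" by a JSON object that holds its "method" and its "body". send_rows: Moves the arm, as the interface text tells. Its arguments: {"type":"object","properties":{"deltas":{"type":"array","items":{"type":"object","properties":{"rx":{"type":"number","minimum":-1,"maximum":1},"ry":{"type":"number","minimum":-1,"maximum":1},"rz":{"type":"number","minimum":-1,"maximum":1},"dx":{"type":"number","minimum":-1,"maximum":1},"dy":{"type":"number","minimum":-1,"maximum":1},"dz":{"type":"number","minimum":-1,"maximum":1},"fingers":{"type":"number"}}}},"grip_force":{"type":"number"}},"required":["deltas"]}

```bash
mkdir -p pics
cat > h.py <<'E'
import numpy as np, cv2
from bench import env, optics
def snap(n,f):
    d=optics.get_image(n); cv2.imwrite(f'pics/{f}.png',cv2.cvtColor(d['frame'],cv2.COLOR_RGB2BGR)); np.savez(f'pics/{f}.npz',**d); return d
def ray(d,u,v):
    K=d['mtx'];P=d['pose'];r=P[:3,:3]@np.array([(u-K[0,2])/K[0,0],-(v-K[1,2])/K[1,1],-1]);return P[:3,3],r
def onz(d,u,v,z):
    o,r=ray(d,u,v);return o+r*(z-o[2])/r[2]
def proj(d,p):
    P=d['pose'];c=P[:3,:3].T@(np.array(p)-P[:3,3]);K=d['mtx'];return K[0,0]*c[0]/-c[2]+K[0,2],K[1,1]*-c[1]/-c[2]+K[1,2]
E
python3 - <<'E'
from h import *
a=snap('top','top1');b=snap('scene','sc1')
cv2.imwrite('pics/both.png',cv2.cvtColor(np.hstack([cv2.resize(a['frame'],(800,600))]),cv2.COLOR_RGB2BGR))
print(a['mtx'],a['pose'],b['pose']);print(env.get_obs()['t'],env.get_obs()['eef_rot'])
E
```

```text
[[601.10015449   0.         322.9052346 ]
 [  0.         601.10015449 244.74673467]
 [  0.           0.           1.        ]] [[ 0.02837807  0.9924122  -0.11963571  0.380626  ]
 [-0.99959225  0.02779492 -0.00654056  0.16234063]
 [-0.00316567  0.11977254  0.99279631  1.44032365]
 [ 0.          0.          0.          1.        ]] [[-0.5476232   0.56093219 -0.6208574  -0.27683689]
 [-0.83654483 -0.35164196  0.42016744  0.69734683]
 [ 0.01736593  0.74946849  0.66181222  0.92174224]
 [ 0.          0.          0.          1.        ]]
0.1 [[ 4.52687244e-01 -8.91669048e-01 -7.54029007e-04]
 [-8.91667852e-01 -4.52687872e-01  1.46049280e-03]
 [-1.64361601e-03  1.11969631e-05 -9.99998649e-01]]
```

View pics/top1.png

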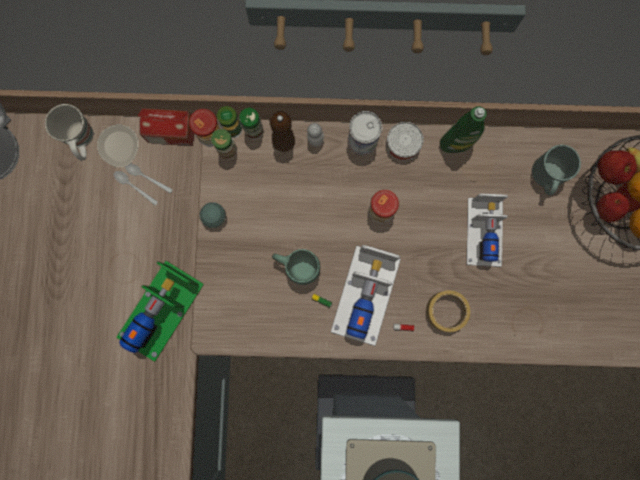

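View pics/sc1.png

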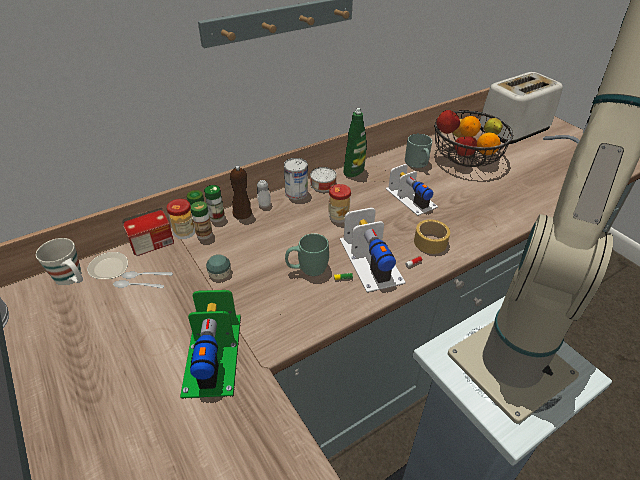

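Candidates in the top view are a green bracket (160,312), a large white one (366,295) and a small white one (487,235). The large white one fits: it isn't green, it is the larger of the two whites, and the mug, tape, jar and batteries stand round it. I'll measure it and confirm with a crop.

Run:
```python
from h import *
for n,f,(x0,y0,x1,y1) in (('top','top1',(325,235,410,350)),('scene','sc1',(335,200,410,295))):
    d=dict(np.load(f'pics/{f}.npz'));im=d['frame']
    hsv=cv2.cvtColor(im,cv2.COLOR_RGB2HSV)
    H,S,V=[hsv[...,i].astype(int) for i in range(3)]
    m=np.zeros(H.shape,bool);m[y0:y1,x0:x1]=1
    br=m&(H>12)&(H<28)&(S>150)&(V>90)
    nn,l,st,c=cv2.connectedComponentsWithStats(br.astype(np.uint8));
    for i in range(1,nn):
        if st[i,4]>8: print(n,'brass',c[i],st[i],onz(d,*c[i],.08).round(4))
    bl=m&(H>105)&(H<125)&(S>150);ys,xs=np.nonzero(bl);print('blue',xs.mean(),ys.mean(),onz(d,xs.mean(),ys.mean(),.09).round(4))
    w=(m&(S<40)&(V>110)).astype(np.uint8)
    cs,_=cv2.findContours(w,0,2);c0=max(cs,key=cv2.contourArea)
    ap=cv2.approxPolyDP(c0,3,True)[:,0];
    for p in ap: print(p,onz(d,*p,.006).round(4),onz(d,*p,.103).round(4))
    crop=cv2.resize(im[y0-10:y1+10,x0-10:x1+10],None,fx=4.4,fy=4.4,interpolation=cv2.INTER_CUBIC)
    cv2.imwrite(f'pics/{f}_crop.png',cv2.cvtColor(crop,cv2.COLOR_RGB2BGR))
```

```text
top brass [376.05172414 264.82758621] [372 261   9   9  58] [0.502  0.0494 0.08  ]
blue 360.289029535865 317.78270042194094 [0.3817 0.0833 0.09  ]
[362 245] [0.5555 0.0779 0.006 ] [0.5437 0.0836 0.103 ]
[354 250] [0.5429 0.0968 0.006 ] [0.5319 0.1012 0.103 ]
[330 331] [0.3488 0.1492 0.006 ] [0.3509 0.1501 0.103 ]
[345 335] [0.3404 0.1136 0.006 ] [0.3431 0.1169 0.103 ]
[352 306] [0.409  0.0986 0.006 ] [0.4071 0.1029 0.103 ]
[362 290] [0.4476 0.0756 0.006 ] [0.443  0.0815 0.103 ]
[350 283] [0.4634 0.1046 0.006 ] [0.4578 0.1085 0.103 ]
[353 273] [0.4875 0.098  0.006 ] [0.4803 0.1023 0.103 ]
[389 283] [0.466  0.0117 0.006 ] [0.4603 0.0218 0.103 ]
[386 295] [0.4373 0.0183 0.006 ] [0.4335 0.0281 0.103 ]
[375 293] [0.4413 0.0446 0.006 ] [0.4372 0.0525 0.103 ]
[372 299] [0.4269 0.0515 0.006 ] [0.4238 0.059  0.103 ]
[374 310] [0.401  0.0462 0.006 ] [0.3997 0.0541 0.103 ]
[364 342] [0.3254 0.0684 0.006 ] [0.3291 0.0748 0.103 ]
[375 345] [0.3191 0.0424 0.006 ] [0.3233 0.0505 0.103 ]
[400 259] [ 0.5243 -0.0138  0.006 ] [ 0.5145 -0.0019  0.103 ]
[396 254] [ 0.536  -0.0041  0.006 ] [0.5255 0.0072 
[... 788 characters left out ...]
8 0.0976 0.103 ]
[387 282] [0.3445 0.0821 0.006 ] [0.2786 0.1473 0.103 ]
[378 283] [0.3543 0.1043 0.006 ] [0.2874 0.1671 0.103 ]
[370 273] [0.3945 0.1    0.006 ] [0.3234 0.1633 0.103 ]
[368 245] [0.4859 0.038  0.006 ] [0.4051 0.1078 0.103 ]
[362 235] [0.5297 0.0269 0.006 ] [0.4442 0.0979 0.103 ]
[364 231] [0.5409 0.0113 0.006 ] [0.4543 0.084  0.103 ]
[368 240] [0.5029 0.0252 0.006 ] [0.4203 0.0964 0.103 ]
[372 236] [0.5107 0.0048 0.006 ] [0.4272 0.0782 0.103 ]
[380 239] [ 0.4879 -0.0068  0.006 ] [0.4069 0.0677 0.103 ]
[383 229] [ 0.5183 -0.0418  0.006 ] [0.4341 0.0365 0.103 ]
[381 221] [ 0.5507 -0.0597  0.006 ] [0.463  0.0205 0.103 ]
[372 221] [ 0.5651 -0.0367  0.006 ] [0.4759 0.0411 0.103 ]
```

View pics/top1_crop.png

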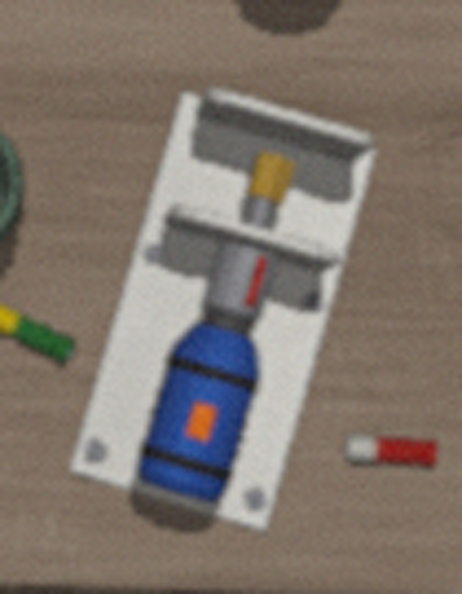

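The crop shows the brass head between the upright plates, with the socket's red bar and the blue driver. Plate-corner and brass estimates agree on the head at about (0.502, 0.049), bracket yaw about -16°. I'll turn the wrist first.

Emit:
{"method": "send_rows", "body": {"deltas": [{"rz":1,"fingers":94},{"rz":1},{"rz":1},{"rz":1},{"rz":1},{"rz":1},{"rz":1},{"rz":0.5},{}]}}

```text
invalid input
```

```bash
cat > go.py <<'E'
from h import *
def go(x,y,yaw,z):
    o=env.get_obs();R=np.array(o['eef_rot']);p=np.array(o['ee_pos'])
    Y=np.radians(yaw);tx=np.array([np.sin(Y),-np.cos(Y),0]) # tool x = -bracket y
    T=np.column_stack([tx,np.cross([0,0,-1],tx),[0,0,-1]])
    from scipy.spatial.transform import Rotation as Ro
    print('t',o['t'],'p',p.round(4),'F',np.round(o['ft_force'],1),'w',o['grip_width'])
    print('shift units',(R.T@(np.array([x,y,z])-p)/.025).round(2),'rot units',(Ro.from_matrix(R.T@T).as_rotvec()/.1).round(3),'q',np.round(o['qpos'],2))
E
python3 -c "from go import *;go(.5026,.049,-16.2,.39)"
```

```text
t 0.1 p [ 0.2942 -0.5793  0.4039] F [0.7 0.5 0.6] w 0.09444823921763344
shift units [-18.64 -18.81   0.59] rot units [6.000e-03 1.600e-02 7.525e+00] q [ 1.04  0.63  0.04  1.52 -0.03  1.   -0.02]
```

Emit:
{"method": "send_rows", "body": {"deltas": [{"rx":0,"ry":0,"rz":1,"dx":0,"dy":0,"dz":0,"fingers":94},{"rx":0,"ry":0,"rz":1,"dx":0,"dy":0,"dz":0,"fingers":94},{"rx":0,"ry":0,"rz":1,"dx":0,"dy":0,"dz":0,"fingers":94},{"rx":0,"ry":0,"rz":1,"dx":0,"dy":0,"dz":0,"fingers":94},{"rx":0,"ry":0,"rz":1,"dx":0,"dy":0,"dz":0,"fingers":94},{"rx":0,"ry":0,"rz":1,"dx":0,"dy":0,"dz":0,"fingers":94},{"rx":0,"ry":0,"rz":1,"dx":0,"dy":0,"dz":0,"fingers":94},{"rx":0,"ry":0,"rz":0.5,"dx":0,"dy":0,"dz":0,"fingers":94}], "grip_force": 50}}

```text
t: 0.77
ee_pos: [0.2944, -0.5793, 0.4041]
eef_rot: [[-0.281, -0.96, -0.001], [-0.96, 0.281, 0.001], [-0.001, 0.001, -1.0]]
ft_force: [-0.1, -0.8, 0.3]
grip_width: 0.094
```

```bash
python3 -c "from go import *;go(.5026,.049,-16.2,.40)"
```

```text
t 0.7667 p [ 0.2944 -0.5793  0.4041] F [-0.1 -0.8  0.3] w 0.09398862629472497
shift units [-26.46  -0.93   0.18] rot units [ 0.008  0.007 -0.02 ] q [ 0.91  0.64  0.25  1.52 -0.17  1.   -0.65]
```

Emit:
{"method": "send_rows", "body": {"deltas": [{"rx":0,"ry":0,"rz":0,"dx":-1,"dy":0,"dz":0,"fingers":94},{"rx":0,"ry":0,"rz":0,"dx":-1,"dy":0,"dz":0,"fingers":94},{"rx":0,"ry":0,"rz":0,"dx":-1,"dy":0,"dz":0,"fingers":94},{"rx":0,"ry":0,"rz":0,"dx":-1,"dy":0,"dz":0,"fingers":94},{"rx":0,"ry":0,"rz":0,"dx":-1,"dy":0,"dz":0,"fingers":94},{"rx":0,"ry":0,"rz":0,"dx":-1,"dy":0,"dz":0,"fingers":94},{"rx":0,"ry":0,"rz":0,"dx":-1,"dy":0,"dz":0,"fingers":94},{"rx":0,"ry":0,"rz":0,"dx":-1,"dy":0,"dz":0,"fingers":94},{"rx":0,"ry":0,"rz":0,"dx":-1,"dy":0,"dz":0,"fingers":94},{"rx":0,"ry":0,"rz":0,"dx":-1,"dy":0,"dz":0,"fingers":94},{"rx":0,"ry":0,"rz":0,"dx":-1,"dy":0,"dz":0,"fingers":94},{"rx":0,"ry":0,"rz":0,"dx":-1,"dy":0,"dz":0,"fingers":94}]}}

```text
t: 1.77
ee_pos: [0.3773, -0.29, 0.4045]
eef_rot: [[-0.277, -0.961, -0.0], [-0.961, 0.277, 0.0], [-0.0, 0.0, -1.0]]
ft_force: [0.1, 0.3, 0.8]
grip_width: 0.0941
```

Emit:
{"method": "send_rows", "body": {"deltas": [{"rx":0,"ry":0,"rz":0,"dx":-1,"dy":0,"dz":0,"fingers":94},{"rx":0,"ry":0,"rz":0,"dx":-1,"dy":0,"dz":0,"fingers":94},{"rx":0,"ry":0,"rz":0,"dx":-1,"dy":0,"dz":0,"fingers":94},{"rx":0,"ry":0,"rz":0,"dx":-1,"dy":0,"dz":0,"fingers":94},{"rx":0,"ry":0,"rz":0,"dx":-1,"dy":0,"dz":0,"fingers":94},{"rx":0,"ry":0,"rz":0,"dx":-1,"dy":0,"dz":0,"fingers":94},{"rx":0,"ry":0,"rz":0,"dx":-1,"dy":0,"dz":0,"fingers":94},{"rx":0,"ry":0,"rz":0,"dx":-1,"dy":0,"dz":0,"fingers":94},{"rx":0,"ry":0,"rz":0,"dx":-1,"dy":0,"dz":0,"fingers":94},{"rx":0,"ry":0,"rz":0,"dx":-1,"dy":0,"dz":0,"fingers":94},{"rx":0,"ry":0,"rz":0,"dx":-1,"dy":0,"dz":0,"fingers":94},{"rx":0,"ry":0,"rz":0,"dx":-1,"dy":0,"dz":0,"fingers":94}]}}

```text
t: 2.77
ee_pos: [0.4602, -0.0017, 0.4045]
eef_rot: [[-0.276, -0.961, -0.0], [-0.961, 0.276, -0.0], [0.0, 0.0, -1.0]]
ft_force: [0.3, 0.3, -0.4]
grip_width: 0.0941
```

```bash
python3 -c "from go import *;go(.5026,.049,-16.2,.38)"
```

```text
t 2.7667 p [ 0.4602 -0.0017  0.4045] F [ 0.3  0.3 -0.4] w 0.09414605673992457
shift units [-2.42 -1.07  0.98] rot units [ 0.004 -0.002  0.026] q [-0.21  0.37  0.2   2.03 -0.11  0.76 -1.79]
```

Emit:
{"method": "send_rows", "body": {"deltas": [{"rx":0,"ry":0,"rz":0,"dx":-0.8,"dy":-0.35,"dz":0.3,"fingers":94},{"rx":0,"ry":0,"rz":0,"dx":-0.8,"dy":-0.35,"dz":0.3,"fingers":94},{"rx":0,"ry":0,"rz":0,"dx":-0.8,"dy":-0.35,"dz":0.3,"fingers":94},{"rx":0,"ry":0,"rz":0,"dx":0,"dy":0,"dz":0,"fingers":94},{"rx":0,"ry":0,"rz":0,"dx":0,"dy":0,"dz":0,"fingers":94}]}}

```text
t: 3.18
ee_pos: [0.5021, 0.0483, 0.3814]
eef_rot: [[-0.275, -0.962, -0.002], [-0.962, 0.275, -0.0], [0.001, 0.002, -1.0]]
ft_force: [-1.3, -0.4, 0.0]
grip_width: 0.0942
```

Run:
```python
from go import *
go(.5026,.049,-16.2,.255)
d=snap('wrist','w1');np.set_printoptions(suppress=True,precision=3);print(d['mtx'],d['pose'])
```

```text
t 3.1833 p [0.5021 0.0483 0.3814] F [-1.3 -0.4  0. ] w 0.0942470506051708
shift units [-0.04 -0.02  5.06] rot units [ 0.016 -0.008  0.046] q [-0.28  0.46  0.19  1.95 -0.12  0.75 -1.87]
[[371.648   0.    316.378]
 [  0.    371.648 239.422]
 [  0.      0.      1.   ]] [[-0.274  0.936  0.219  0.565]
 [-0.962 -0.267 -0.062  0.031]
 [ 0.    -0.227  0.974  0.362]
 [ 0.     0.     0.     1.   ]]
```

View pics/w1.png

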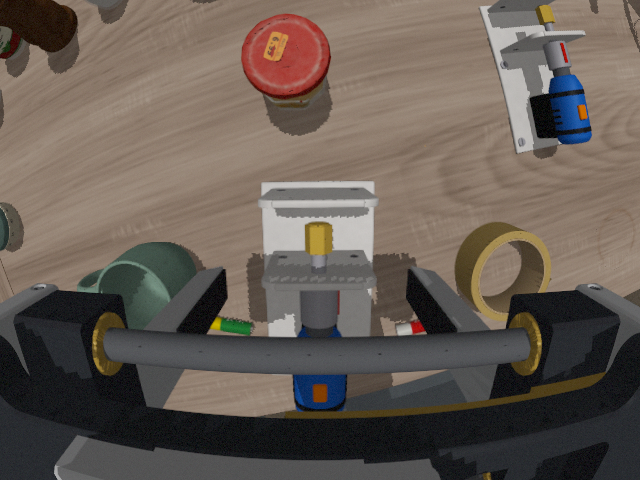

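The wrist view shows the brass head at (319,239), midway between the fingers and between the plates, with the plate edges nearly level. I'll cast rays with the fisheye model.

Run:
```python
from go import *
d=dict(np.load('pics/w1.npz'))
def rz(u,v,z):
    K=d['mtx'];x,y=u-K[0,2],v-K[1,2];r=np.hypot(x,y);th=r/K[0,0];s=np.sin(th)/max(r,1e-9)
    P=d['pose'];w=P[:3,:3]@np.array([x*s,-y*s,-np.cos(th)]);return P[:3,3]+w*(z-P[2,3])/w[2]
im=d['frame'];hsv=cv2.cvtColor(im,cv2.COLOR_RGB2HSV).astype(int);m=np.zeros(im.shape[:2],bool);m[210:262,295:345]=1
b=m&(hsv[...,0]>12)&(hsv[...,0]<30)&(hsv[...,1]>130);ys,xs=np.nonzero(b)
print('brass bbox',xs.min(),xs.max(),ys.min(),ys.max())
c=.075
for v in (ys.min(),ys.max()+1): print(v,rz((xs.min()+xs.max()+1)/2,v,.085).round(4))
B=lambda p:np.array([[np.cos(a),np.sin(a)],[-np.sin(a),np.cos(a)]])@(p[:2]-np.array([.5026,.049]))*1000
a=np.radians(-16.2)
# white edges rows
g=im.min(2).astype(int)
for u in (285,340,360):
    col=g[175:290,u].astype(int);print(u,[(175+i,int(col[i+1]-col[i])) for i in range(114) if abs(col[i+1]-col[i])>30])
for n,u,v,z in (('rear plate far L',259,199,.103),('rear plate far R',378,199,.103),('base back L',263,183,.006),('base back R',374,182,.006),('front far L',267,253,.103),('front far R',373,253,.103)):
    print(n,rz(u,v,z).round(4),B(rz(u,v,z)).round(1))
for v in (ys.min(),ys.max()+1):print(B(rz((xs.min()+xs.max()+1)/2,v,.085)).round(1))
crop=cv2.resize(im[170:300,240:400],None,fx=5,fy=4.6,interpolation=cv2.INTER_CUBIC);cv2.imwrite('pics/w1c.png',cv2.cvtColor(crop,cv2.COLOR_RGB2BGR))
```

```text
brass bbox 305 331 222 254
222 [0.515  0.0434 0.085 ]
255 [0.49   0.0505 0.085 ]
285 [(181, 63), (187, -37), (188, -37), (199, 44), (207, -42), (216, 48), (250, -53)]
340 [(181, 48), (186, -32), (187, -48), (198, 31), (206, -33), (217, 59), (249, -53)]
360 [(180, 59), (187, -43), (198, 34), (199, 32), (206, -40), (215, 46), (249, -70)]
rear plate far L [0.5458 0.0785 0.103 ] [33.2 40.4]
rear plate far R [ 0.5227 -0.0025  0.103 ] [ 33.7 -43.8]
base back L [0.5525 0.0879 0.006 ] [37.1 51.3]
base back R [ 0.5241 -0.0153  0.006 ] [ 38.6 -55.8]
front far L [0.5065 0.0849 0.103 ] [-6.2 35.5]
front far R [0.4853 0.0107 0.103 ] [ -5.9 -41.6]
[13.4 -1.9]
[-12.5  -2.1]
```

View pics/w1c.png

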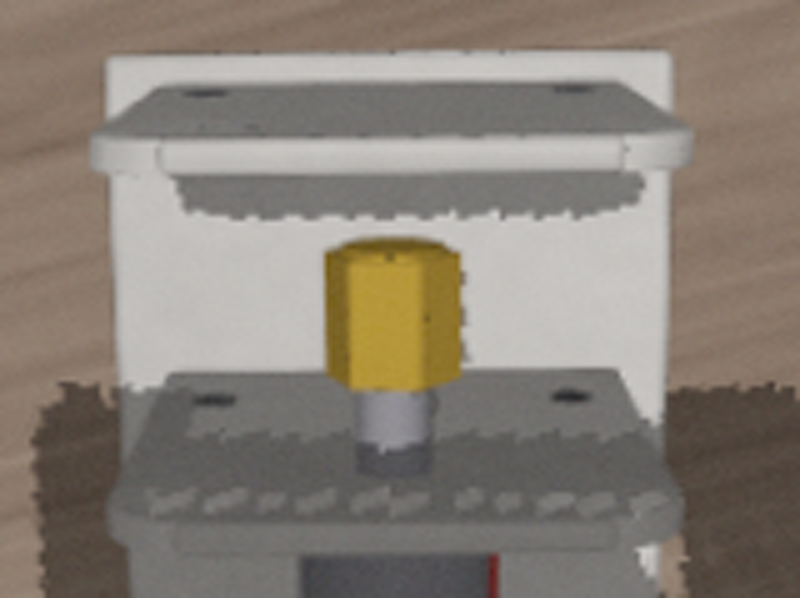

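The head sits within about 2 mm of the estimate and the yaw is within 1°, so I'll descend with ±20 mm clearance in the gap.

Emit:
{"method": "send_rows", "body": {"deltas": [{"rx":0,"ry":0,"rz":0,"dx":0,"dy":0,"dz":0.9,"fingers":94},{"rx":0,"ry":0,"rz":0,"dx":0,"dy":0,"dz":0.9,"fingers":94},{"rx":0,"ry":0,"rz":0,"dx":0,"dy":0,"dz":0.8,"fingers":94},{"rx":0,"ry":0,"rz":0,"dx":0,"dy":0,"dz":0.8,"fingers":94},{"rx":0,"ry":0,"rz":0,"dx":0,"dy":0,"dz":0.7,"fingers":94},{"rx":0,"ry":0,"rz":0,"dx":0,"dy":0,"dz":0.6,"fingers":94},{"rx":0,"ry":0,"rz":0,"dx":0,"dy":0,"dz":0.4,"fingers":94},{"rx":0,"ry":0,"rz":0,"dx":0,"dy":0,"dz":0,"fingers":94},{"rx":0,"ry":0,"rz":0,"dx":0,"dy":0,"dz":0,"fingers":94}]}}

```text
t: 3.98
ee_pos: [0.5019, 0.0467, 0.2549]
eef_rot: [[-0.278, -0.961, -0.001], [-0.961, 0.278, -0.0], [0.001, 0.0, -1.0]]
ft_force: [0.3, 0.3, 0.2]
grip_width: 0.0941
```

Run:
```python
from go import *
go(.5022,.0475,-16,.255)
d=snap('wrist','w2')
```

```text
t 3.9833 p [0.5019 0.0467 0.2549] F [0.3 0.3 0.2] w 0.09407097790124731
shift units [-0.04 -0.   -0.  ] rot units [ 0.004 -0.005 -0.021] q [-0.23  0.66  0.12  2.05 -0.18  0.44 -1.82]
```

View pics/w2.png

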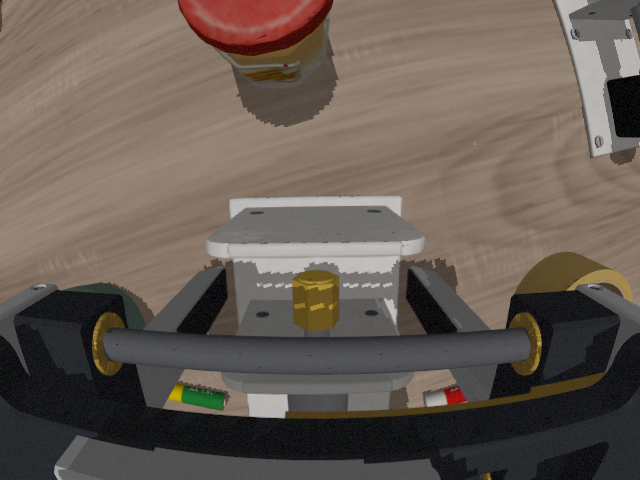

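The head at (316,300) is centred between the fingers and level with their tips, and both fingers are clear of the plates. Closing now.

Emit:
{"method": "send_rows", "body": {"deltas": [{"rx":0,"ry":0,"rz":0,"dx":0,"dy":0,"dz":0,"fingers":5},{"rx":0,"ry":0,"rz":0,"dx":0,"dy":0,"dz":0,"fingers":5},{"rx":0,"ry":0,"rz":0,"dx":0,"dy":0,"dz":0,"fingers":5},{"rx":0,"ry":0,"rz":0,"dx":0,"dy":0,"dz":0,"fingers":5},{"rx":0,"ry":0,"rz":0,"dx":0,"dy":0,"dz":0,"fingers":5},{"rx":0,"ry":0,"rz":0,"dx":0,"dy":0,"dz":0,"fingers":5},{"rx":0,"ry":0,"rz":0,"dx":0,"dy":0,"dz":0,"fingers":5},{"rx":0,"ry":0,"rz":0,"dx":0,"dy":0,"dz":0,"fingers":5},{"rx":0,"ry":0,"rz":0,"dx":0,"dy":0,"dz":0,"fingers":5},{"rx":0,"ry":0,"rz":0,"dx":0,"dy":0,"dz":0,"fingers":5},{"rx":0,"ry":0,"rz":0,"dx":0,"dy":0,"dz":0,"fingers":5},{"rx":0,"ry":0,"rz":0,"dx":0,"dy":0,"dz":0,"fingers":5}], "grip_force": 55}}

```text
t: 5.03
ee_pos: [0.5019, 0.0469, 0.2546]
eef_rot: [[-0.277, -0.961, -0.0], [-0.961, 0.277, -0.001], [0.001, 0.0, -1.0]]
ft_force: [0.4, 2.0, 0.3]
grip_width: 0.0183
```

Run:
```python
from go import *
o=env.get_obs();print(o['t'],o['grip_width'],o['ft_force'],o['wrist_torque'])
d=snap('wrist','w3')
```

```text
5.0333 0.018308594868390905 [0.44966414 2.04562744 0.34472697] [0.50601373 0.07770068 0.08784912]
```

View pics/w3.png

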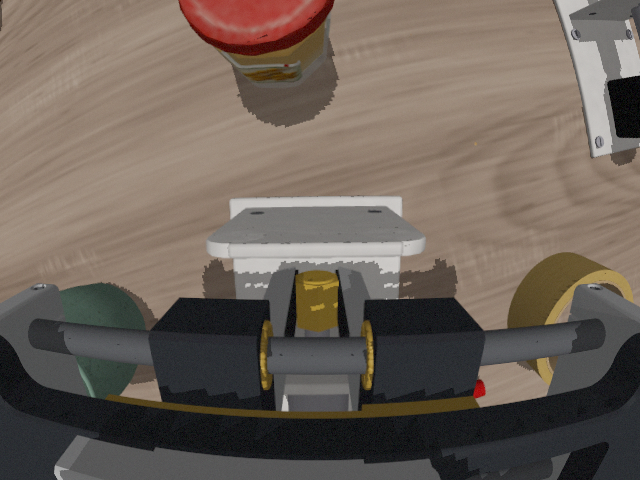

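The pads are seated on the flats: 18.3 mm opening, head upright at (318,300). I'll hold and let the nut run up, saving a picture partway to watch the red bar.

Emit:
{"method": "send_rows", "body": {"deltas": [{"fingers":5,"rx":0,"ry":0,"rz":0,"dx":0,"dy":0,"dz":0},{"fingers":5,"rx":0,"ry":0,"rz":0,"dx":0,"dy":0,"dz":0},{"fingers":5,"rx":0,"ry":0,"rz":0,"dx":0,"dy":0,"dz":0},{"fingers":5,"rx":0,"ry":0,"rz":0,"dx":0,"dy":0,"dz":0},{"fingers":5,"rx":0,"ry":0,"rz":0,"dx":0,"dy":0,"dz":0},{"fingers":5,"rx":0,"ry":0,"rz":0,"dx":0,"dy":0,"dz":0},{"fingers":5,"rx":0,"ry":0,"rz":0,"dx":0,"dy":0,"dz":0},{"fingers":5,"rx":0,"ry":0,"rz":0,"dx":0,"dy":0,"dz":0},{"fingers":5,"rx":0,"ry":0,"rz":0,"dx":0,"dy":0,"dz":0},{"fingers":5,"rx":0,"ry":0,"rz":0,"dx":0,"dy":0,"dz":0},{"fingers":5,"rx":0,"ry":0,"rz":0,"dx":0,"dy":0,"dz":0},{"fingers":5,"rx":0,"ry":0,"rz":0,"dx":0,"dy":0,"dz":0}]}}

```text
t: 6.08
ee_pos: [0.5019, 0.047, 0.2547]
eef_rot: [[-0.277, -0.961, -0.0], [-0.961, 0.277, -0.0], [0.001, 0.0, -1.0]]
ft_force: [-1.8, -5.5, -0.6]
grip_width: 0.0185
```

Emit:
{"method": "send_rows", "body": {"deltas": [{"fingers":5,"rx":0,"ry":0,"rz":0,"dx":0,"dy":0,"dz":0},{"fingers":5,"rx":0,"ry":0,"rz":0,"dx":0,"dy":0,"dz":0},{"fingers":5,"rx":0,"ry":0,"rz":0,"dx":0,"dy":0,"dz":0},{"fingers":5,"rx":0,"ry":0,"rz":0,"dx":0,"dy":0,"dz":0},{"fingers":5,"rx":0,"ry":0,"rz":0,"dx":0,"dy":0,"dz":0},{"fingers":5,"rx":0,"ry":0,"rz":0,"dx":0,"dy":0,"dz":0},{"fingers":5,"rx":0,"ry":0,"rz":0,"dx":0,"dy":0,"dz":0},{"fingers":5,"rx":0,"ry":0,"rz":0,"dx":0,"dy":0,"dz":0},{"fingers":5,"rx":0,"ry":0,"rz":0,"dx":0,"dy":0,"dz":0},{"fingers":5,"rx":0,"ry":0,"rz":0,"dx":0,"dy":0,"dz":0},{"fingers":5,"rx":0,"ry":0,"rz":0,"dx":0,"dy":0,"dz":0},{"fingers":5,"rx":0,"ry":0,"rz":0,"dx":0,"dy":0,"dz":0}]}}

```text
t: 7.08
ee_pos: [0.5019, 0.047, 0.2547]
eef_rot: [[-0.277, -0.961, -0.0], [-0.961, 0.277, -0.001], [0.001, 0.0, -1.0]]
ft_force: [-2.3, -5.6, 0.4]
grip_width: 0.0186
```

Run:
```python
from go import *
o=env.get_obs();print(o['t'],o['grip_width'],o['ft_force'],o['wrist_torque'])
a=snap('scene','s4')['frame'][190:300,310:430];b=snap('top','t4')['frame'][240:350,320:440]
cv2.imwrite('pics/c4.png',cv2.cvtColor(cv2.resize(np.hstack([a,b]),None,fx=3.3,fy=3.3,interpolation=2),cv2.COLOR_RGB2BGR))
```

```text
7.0833 0.018633415062567275 [-2.34151344 -5.64659816  0.35334381] [-1.05419249  0.23439069  0.09545184]
```

View pics/c4.png

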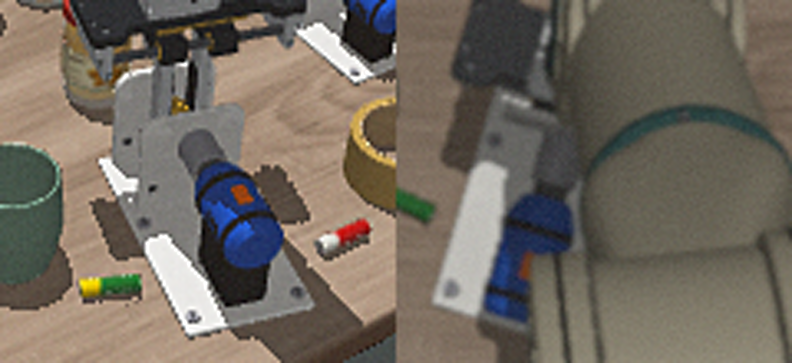

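The red bar has turned out of view to the far side in both the scene and top views. The grip is steady with only about 6 N of side force. I'll hold for longer.

Emit:
{"method": "send_rows", "body": {"deltas": [{"fingers":5,"rx":0,"ry":0,"rz":0,"dx":0,"dy":0,"dz":0},{"fingers":5,"rx":0,"ry":0,"rz":0,"dx":0,"dy":0,"dz":0},{"fingers":5,"rx":0,"ry":0,"rz":0,"dx":0,"dy":0,"dz":0},{"fingers":5,"rx":0,"ry":0,"rz":0,"dx":0,"dy":0,"dz":0},{"fingers":5,"rx":0,"ry":0,"rz":0,"dx":0,"dy":0,"dz":0},{"fingers":5,"rx":0,"ry":0,"rz":0,"dx":0,"dy":0,"dz":0},{"fingers":5,"rx":0,"ry":0,"rz":0,"dx":0,"dy":0,"dz":0},{"fingers":5,"rx":0,"ry":0,"rz":0,"dx":0,"dy":0,"dz":0},{"fingers":5,"rx":0,"ry":0,"rz":0,"dx":0,"dy":0,"dz":0},{"fingers":5,"rx":0,"ry":0,"rz":0,"dx":0,"dy":0,"dz":0},{"fingers":5,"rx":0,"ry":0,"rz":0,"dx":0,"dy":0,"dz":0},{"fingers":5,"rx":0,"ry":0,"rz":0,"dx":0,"dy":0,"dz":0}]}}

```text
t: 8.18
ee_pos: [0.5019, 0.047, 0.2546]
eef_rot: [[-0.277, -0.961, -0.0], [-0.961, 0.277, -0.0], [0.001, 0.0, -1.0]]
ft_force: [-1.5, -5.5, -1.2]
grip_width: 0.0183
```

Emit:
{"method": "send_rows", "body": {"deltas": [{"fingers":5,"rx":0,"ry":0,"rz":0,"dx":0,"dy":0,"dz":0},{"fingers":5,"rx":0,"ry":0,"rz":0,"dx":0,"dy":0,"dz":0},{"fingers":5,"rx":0,"ry":0,"rz":0,"dx":0,"dy":0,"dz":0},{"fingers":5,"rx":0,"ry":0,"rz":0,"dx":0,"dy":0,"dz":0},{"fingers":5,"rx":0,"ry":0,"rz":0,"dx":0,"dy":0,"dz":0},{"fingers":5,"rx":0,"ry":0,"rz":0,"dx":0,"dy":0,"dz":0},{"fingers":5,"rx":0,"ry":0,"rz":0,"dx":0,"dy":0,"dz":0},{"fingers":5,"rx":0,"ry":0,"rz":0,"dx":0,"dy":0,"dz":0},{"fingers":5,"rx":0,"ry":0,"rz":0,"dx":0,"dy":0,"dz":0},{"fingers":5,"rx":0,"ry":0,"rz":0,"dx":0,"dy":0,"dz":0},{"fingers":5,"rx":0,"ry":0,"rz":0,"dx":0,"dy":0,"dz":0},{"fingers":5,"rx":0,"ry":0,"rz":0,"dx":0,"dy":0,"dz":0}]}}

```text
t: 9.18
ee_pos: [0.5019, 0.047, 0.2546]
eef_rot: [[-0.277, -0.961, -0.0], [-0.961, 0.277, -0.001], [0.001, 0.0, -1.0]]
ft_force: [-1.0, -4.9, 0.1]
grip_width: 0.0184
```

Emit:
{"method": "send_rows", "body": {"deltas": [{"fingers":5,"rx":0,"ry":0,"rz":0,"dx":0,"dy":0,"dz":0},{"fingers":5,"rx":0,"ry":0,"rz":0,"dx":0,"dy":0,"dz":0},{"fingers":5,"rx":0,"ry":0,"rz":0,"dx":0,"dy":0,"dz":0},{"fingers":5,"rx":0,"ry":0,"rz":0,"dx":0,"dy":0,"dz":0},{"fingers":5,"rx":0,"ry":0,"rz":0,"dx":0,"dy":0,"dz":0},{"fingers":5,"rx":0,"ry":0,"rz":0,"dx":0,"dy":0,"dz":0},{"fingers":5,"rx":0,"ry":0,"rz":0,"dx":0,"dy":0,"dz":0},{"fingers":5,"rx":0,"ry":0,"rz":0,"dx":0,"dy":0,"dz":0},{"fingers":5,"rx":0,"ry":0,"rz":0,"dx":0,"dy":0,"dz":0},{"fingers":5,"rx":0,"ry":0,"rz":0,"dx":0,"dy":0,"dz":0},{"fingers":5,"rx":0,"ry":0,"rz":0,"dx":0,"dy":0,"dz":0},{"fingers":5,"rx":0,"ry":0,"rz":0,"dx":0,"dy":0,"dz":0}]}}

```text
t: 10.18
ee_pos: [0.5019, 0.047, 0.2546]
eef_rot: [[-0.277, -0.961, -0.0], [-0.961, 0.277, -0.001], [0.001, 0.0, -1.0]]
ft_force: [-0.6, -5.2, -0.2]
grip_width: 0.0183
```

Emit:
{"method": "send_rows", "body": {"deltas": [{"fingers":5,"rx":0,"ry":0,"rz":0,"dx":0,"dy":0,"dz":0},{"fingers":5,"rx":0,"ry":0,"rz":0,"dx":0,"dy":0,"dz":0},{"fingers":5,"rx":0,"ry":0,"rz":0,"dx":0,"dy":0,"dz":0},{"fingers":5,"rx":0,"ry":0,"rz":0,"dx":0,"dy":0,"dz":0},{"fingers":5,"rx":0,"ry":0,"rz":0,"dx":0,"dy":0,"dz":0},{"fingers":5,"rx":0,"ry":0,"rz":0,"dx":0,"dy":0,"dz":0},{"fingers":5,"rx":0,"ry":0,"rz":0,"dx":0,"dy":0,"dz":0},{"fingers":5,"rx":0,"ry":0,"rz":0,"dx":0,"dy":0,"dz":0},{"fingers":5,"rx":0,"ry":0,"rz":0,"dx":0,"dy":0,"dz":0},{"fingers":5,"rx":0,"ry":0,"rz":0,"dx":0,"dy":0,"dz":0},{"fingers":5,"rx":0,"ry":0,"rz":0,"dx":0,"dy":0,"dz":0},{"fingers":5,"rx":0,"ry":0,"rz":0,"dx":0,"dy":0,"dz":0}]}}

```text
t: 11.18
ee_pos: [0.5019, 0.047, 0.2547]
eef_rot: [[-0.277, -0.961, -0.0], [-0.961, 0.277, -0.001], [0.001, 0.0, -1.0]]
ft_force: [-0.3, -5.4, 0.1]
grip_width: 0.019
```

Emit:
{"method": "send_rows", "body": {"deltas": [{"fingers":5,"rx":0,"ry":0,"rz":0,"dx":0,"dy":0,"dz":0},{"fingers":5,"rx":0,"ry":0,"rz":0,"dx":0,"dy":0,"dz":0},{"fingers":5,"rx":0,"ry":0,"rz":0,"dx":0,"dy":0,"dz":0},{"fingers":5,"rx":0,"ry":0,"rz":0,"dx":0,"dy":0,"dz":0},{"fingers":5,"rx":0,"ry":0,"rz":0,"dx":0,"dy":0,"dz":0},{"fingers":5,"rx":0,"ry":0,"rz":0,"dx":0,"dy":0,"dz":0},{"fingers":5,"rx":0,"ry":0,"rz":0,"dx":0,"dy":0,"dz":0},{"fingers":5,"rx":0,"ry":0,"rz":0,"dx":0,"dy":0,"dz":0},{"fingers":5,"rx":0,"ry":0,"rz":0,"dx":0,"dy":0,"dz":0},{"fingers":5,"rx":0,"ry":0,"rz":0,"dx":0,"dy":0,"dz":0},{"fingers":5,"rx":0,"ry":0,"rz":0,"dx":0,"dy":0,"dz":0},{"fingers":5,"rx":0,"ry":0,"rz":0,"dx":0,"dy":0,"dz":0}]}}

```text
t: 12.18
ee_pos: [0.5019, 0.047, 0.2546]
eef_rot: [[-0.277, -0.961, -0.0], [-0.961, 0.277, -0.001], [0.001, 0.0, -1.0]]
ft_force: [-0.7, -5.6, 0.2]
grip_width: 0.0185
```

Emit:
{"method": "send_rows", "body": {"deltas": [{"fingers":5,"rx":0,"ry":0,"rz":0,"dx":0,"dy":0,"dz":0},{"fingers":5,"rx":0,"ry":0,"rz":0,"dx":0,"dy":0,"dz":0},{"fingers":5,"rx":0,"ry":0,"rz":0,"dx":0,"dy":0,"dz":0},{"fingers":5,"rx":0,"ry":0,"rz":0,"dx":0,"dy":0,"dz":0},{"fingers":5,"rx":0,"ry":0,"rz":0,"dx":0,"dy":0,"dz":0},{"fingers":5,"rx":0,"ry":0,"rz":0,"dx":0,"dy":0,"dz":0},{"fingers":5,"rx":0,"ry":0,"rz":0,"dx":0,"dy":0,"dz":0},{"fingers":5,"rx":0,"ry":0,"rz":0,"dx":0,"dy":0,"dz":0},{"fingers":5,"rx":0,"ry":0,"rz":0,"dx":0,"dy":0,"dz":0},{"fingers":5,"rx":0,"ry":0,"rz":0,"dx":0,"dy":0,"dz":0},{"fingers":5,"rx":0,"ry":0,"rz":0,"dx":0,"dy":0,"dz":0},{"fingers":5,"rx":0,"ry":0,"rz":0,"dx":0,"dy":0,"dz":0}]}}

```text
t: 13.18
ee_pos: [0.502, 0.047, 0.2546]
eef_rot: [[-0.277, -0.961, -0.0], [-0.961, 0.277, -0.0], [0.001, 0.0, -1.0]]
ft_force: [-0.9, -4.6, -0.7]
grip_width: 0.0186
```

Run:
```python
from go import *
o=env.get_obs();print(o['t'],o['grip_width'],o['ft_force'],o['wrist_torque'])
snap('wrist','w5');snap('scene','s5');snap('top','t5')
```

```text
13.1833 0.01864218550195864 [-0.93313089 -4.60867455 -0.69574995] [-1.06647428  0.25286074  0.09502784]
```

Emit:
{"method": "send_rows", "body": {"deltas": [{"fingers":5,"rx":0,"ry":0,"rz":0,"dx":0,"dy":0,"dz":0},{"fingers":5,"rx":0,"ry":0,"rz":0,"dx":0,"dy":0,"dz":0},{"fingers":5,"rx":0,"ry":0,"rz":0,"dx":0,"dy":0,"dz":0},{"fingers":5,"rx":0,"ry":0,"rz":0,"dx":0,"dy":0,"dz":0},{"fingers":5,"rx":0,"ry":0,"rz":0,"dx":0,"dy":0,"dz":0},{"fingers":5,"rx":0,"ry":0,"rz":0,"dx":0,"dy":0,"dz":0},{"fingers":5,"rx":0,"ry":0,"rz":0,"dx":0,"dy":0,"dz":0},{"fingers":5,"rx":0,"ry":0,"rz":0,"dx":0,"dy":0,"dz":0},{"fingers":5,"rx":0,"ry":0,"rz":0,"dx":0,"dy":0,"dz":0},{"fingers":5,"rx":0,"ry":0,"rz":0,"dx":0,"dy":0,"dz":0},{"fingers":5,"rx":0,"ry":0,"rz":0,"dx":0,"dy":0,"dz":0},{"fingers":5,"rx":0,"ry":0,"rz":0,"dx":0,"dy":0,"dz":0}]}}

```text
t: 14.33
ee_pos: [0.5019, 0.047, 0.2547]
eef_rot: [[-0.277, -0.961, -0.0], [-0.961, 0.277, -0.0], [0.001, 0.0, -1.0]]
ft_force: [-1.2, -5.3, 0.0]
grip_width: 0.0185
```

Emit:
{"method": "send_rows", "body": {"deltas": [{"fingers":5,"rx":0,"ry":0,"rz":0,"dx":0,"dy":0,"dz":0},{"fingers":5,"rx":0,"ry":0,"rz":0,"dx":0,"dy":0,"dz":0},{"fingers":5,"rx":0,"ry":0,"rz":0,"dx":0,"dy":0,"dz":0},{"fingers":5,"rx":0,"ry":0,"rz":0,"dx":0,"dy":0,"dz":0},{"fingers":5,"rx":0,"ry":0,"rz":0,"dx":0,"dy":0,"dz":0},{"fingers":5,"rx":0,"ry":0,"rz":0,"dx":0,"dy":0,"dz":0},{"fingers":5,"rx":0,"ry":0,"rz":0,"dx":0,"dy":0,"dz":0},{"fingers":5,"rx":0,"ry":0,"rz":0,"dx":0,"dy":0,"dz":0},{"fingers":5,"rx":0,"ry":0,"rz":0,"dx":0,"dy":0,"dz":0},{"fingers":5,"rx":0,"ry":0,"rz":0,"dx":0,"dy":0,"dz":0},{"fingers":5,"rx":0,"ry":0,"rz":0,"dx":0,"dy":0,"dz":0},{"fingers":5,"rx":0,"ry":0,"rz":0,"dx":0,"dy":0,"dz":0}]}}

```text
t: 15.33
ee_pos: [0.5019, 0.047, 0.2546]
eef_rot: [[-0.277, -0.961, -0.0], [-0.961, 0.277, -0.001], [0.001, 0.0, -1.0]]
ft_force: [-2.0, -5.5, 1.0]
grip_width: 0.0181
```

Emit:
{"method": "send_rows", "body": {"deltas": [{"fingers":5,"rx":0,"ry":0,"rz":0,"dx":0,"dy":0,"dz":0},{"fingers":5,"rx":0,"ry":0,"rz":0,"dx":0,"dy":0,"dz":0},{"fingers":5,"rx":0,"ry":0,"rz":0,"dx":0,"dy":0,"dz":0},{"fingers":5,"rx":0,"ry":0,"rz":0,"dx":0,"dy":0,"dz":0},{"fingers":5,"rx":0,"ry":0,"rz":0,"dx":0,"dy":0,"dz":0},{"fingers":5,"rx":0,"ry":0,"rz":0,"dx":0,"dy":0,"dz":0},{"fingers":5,"rx":0,"ry":0,"rz":0,"dx":0,"dy":0,"dz":0},{"fingers":5,"rx":0,"ry":0,"rz":0,"dx":0,"dy":0,"dz":0},{"fingers":5,"rx":0,"ry":0,"rz":0,"dx":0,"dy":0,"dz":0},{"fingers":5,"rx":0,"ry":0,"rz":0,"dx":0,"dy":0,"dz":0},{"fingers":5,"rx":0,"ry":0,"rz":0,"dx":0,"dy":0,"dz":0},{"fingers":5,"rx":0,"ry":0,"rz":0,"dx":0,"dy":0,"dz":0}]}}

```text
t: 16.33
ee_pos: [0.5019, 0.047, 0.2546]
eef_rot: [[-0.277, -0.961, -0.0], [-0.961, 0.277, -0.0], [0.001, 0.0, -1.0]]
ft_force: [-1.4, -5.4, 0.2]
grip_width: 0.0187
```

Run:
```python
from go import *
o=env.get_obs();print(o['t'],o['grip_width'],o['ft_force'],o['wrist_torque'])
snap('wrist','w6');s=snap('scene','s6');snap('top','t6')
for f,(x0,y0,x1,y1) in (('s',(355,225,385,262)),('t',(355,270,385,310))):
    for i in '1456':
        n={'s':'sc1' if i=='1' else 's'+i,'t':'top1' if i=='1' else 't'+i}[f]
        im=np.load(f'pics/{n}.npz')['frame'].astype(int)[y0:y1,x0:x1]
        m=(im[...,0]>90)&(im[...,1]<60)&(im[...,2]<60);ys,xs=np.nonzero(m);print(n,m.sum(),(xs.mean()+x0,ys.mean()+y0) if m.any() else '')
W=[np.load(f'pics/w{i}.npz')['frame'].astype(int)[265:335,290:345] for i in (3,5,6)]
print('wrist head diff 3-5,5-6',abs(W[0]-W[1]).mean(),abs(W[1]-W[2]).mean())
T=[np.load(f'pics/s{i}.npz')['frame'].astype(int)[228:245,358:378] for i in (4,5,6)]
print('socket diffs',abs(T[0]-T[1]).mean(),abs(T[1]-T[2]).mean())
a=s['frame'][190:300,310:430];b=np.load('pics/s5.npz')['frame'][190:300,310:430]
cv2.imwrite('pics/c6.png',cv2.cvtColor(cv2.resize(np.hstack([b,a]),None,fx=3.3,fy=3.3,interpolation=2),cv2.COLOR_RGB2BGR))
```

```text
16.3333 0.018655899932621487 [-1.38428579 -5.4052186   0.19478059] [-1.00771293  0.21825198  0.08490947]
sc1 13 (np.float64(375.9230769230769), np.float64(236.6153846153846))
s4 1 (np.float64(384.0), np.float64(251.0))
s5 10 (np.float64(368.6), np.float64(240.5))
s6 12 (np.float64(366.9166666666667), np.float64(239.08333333333334))
top1 11 (np.float64(372.8181818181818), np.float64(288.54545454545456))
t4 0 
t5 0 
t6 0 
wrist head diff 3-5,5-6 3.7376623376623375 2.9675324675324677
socket diffs 5.230392156862745 3.6745098039215685
```

View pics/c6.png

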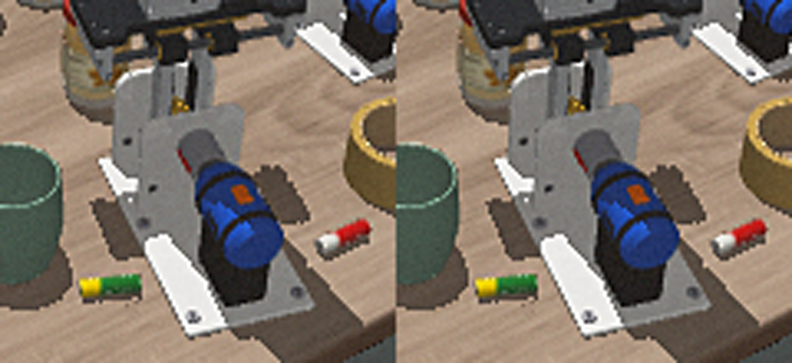

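The red bar on the socket's left side moved only about 2 px between t=13.2 and t=16.3. I'll hold 3 s more and check whether it has stopped.

Emit:
{"method": "send_rows", "body": {"deltas": [{"fingers":5,"rx":0,"ry":0,"rz":0,"dx":0,"dy":0,"dz":0},{"fingers":5,"rx":0,"ry":0,"rz":0,"dx":0,"dy":0,"dz":0},{"fingers":5,"rx":0,"ry":0,"rz":0,"dx":0,"dy":0,"dz":0},{"fingers":5,"rx":0,"ry":0,"rz":0,"dx":0,"dy":0,"dz":0},{"fingers":5,"rx":0,"ry":0,"rz":0,"dx":0,"dy":0,"dz":0},{"fingers":5,"rx":0,"ry":0,"rz":0,"dx":0,"dy":0,"dz":0},{"fingers":5,"rx":0,"ry":0,"rz":0,"dx":0,"dy":0,"dz":0},{"fingers":5,"rx":0,"ry":0,"rz":0,"dx":0,"dy":0,"dz":0},{"fingers":5,"rx":0,"ry":0,"rz":0,"dx":0,"dy":0,"dz":0},{"fingers":5,"rx":0,"ry":0,"rz":0,"dx":0,"dy":0,"dz":0},{"fingers":5,"rx":0,"ry":0,"rz":0,"dx":0,"dy":0,"dz":0},{"fingers":5,"rx":0,"ry":0,"rz":0,"dx":0,"dy":0,"dz":0}]}}

```text
t: 17.48
ee_pos: [0.5019, 0.047, 0.2546]
eef_rot: [[-0.277, -0.961, -0.0], [-0.961, 0.277, -0.0], [0.001, 0.0, -1.0]]
ft_force: [-1.2, -5.5, -0.2]
grip_width: 0.0186
```

Emit:
{"method": "send_rows", "body": {"deltas": [{"fingers":5,"rx":0,"ry":0,"rz":0,"dx":0,"dy":0,"dz":0},{"fingers":5,"rx":0,"ry":0,"rz":0,"dx":0,"dy":0,"dz":0},{"fingers":5,"rx":0,"ry":0,"rz":0,"dx":0,"dy":0,"dz":0},{"fingers":5,"rx":0,"ry":0,"rz":0,"dx":0,"dy":0,"dz":0},{"fingers":5,"rx":0,"ry":0,"rz":0,"dx":0,"dy":0,"dz":0},{"fingers":5,"rx":0,"ry":0,"rz":0,"dx":0,"dy":0,"dz":0},{"fingers":5,"rx":0,"ry":0,"rz":0,"dx":0,"dy":0,"dz":0},{"fingers":5,"rx":0,"ry":0,"rz":0,"dx":0,"dy":0,"dz":0},{"fingers":5,"rx":0,"ry":0,"rz":0,"dx":0,"dy":0,"dz":0},{"fingers":5,"rx":0,"ry":0,"rz":0,"dx":0,"dy":0,"dz":0},{"fingers":5,"rx":0,"ry":0,"rz":0,"dx":0,"dy":0,"dz":0},{"fingers":5,"rx":0,"ry":0,"rz":0,"dx":0,"dy":0,"dz":0}]}}

```text
t: 18.48
ee_pos: [0.5019, 0.047, 0.2547]
eef_rot: [[-0.277, -0.961, -0.0], [-0.961, 0.277, -0.0], [0.001, 0.0, -1.0]]
ft_force: [-1.4, -5.8, 0.4]
grip_width: 0.0184
```

Emit:
{"method": "send_rows", "body": {"deltas": [{"fingers":5,"rx":0,"ry":0,"rz":0,"dx":0,"dy":0,"dz":0},{"fingers":5,"rx":0,"ry":0,"rz":0,"dx":0,"dy":0,"dz":0},{"fingers":5,"rx":0,"ry":0,"rz":0,"dx":0,"dy":0,"dz":0},{"fingers":5,"rx":0,"ry":0,"rz":0,"dx":0,"dy":0,"dz":0},{"fingers":5,"rx":0,"ry":0,"rz":0,"dx":0,"dy":0,"dz":0},{"fingers":5,"rx":0,"ry":0,"rz":0,"dx":0,"dy":0,"dz":0},{"fingers":5,"rx":0,"ry":0,"rz":0,"dx":0,"dy":0,"dz":0},{"fingers":5,"rx":0,"ry":0,"rz":0,"dx":0,"dy":0,"dz":0},{"fingers":5,"rx":0,"ry":0,"rz":0,"dx":0,"dy":0,"dz":0},{"fingers":5,"rx":0,"ry":0,"rz":0,"dx":0,"dy":0,"dz":0},{"fingers":5,"rx":0,"ry":0,"rz":0,"dx":0,"dy":0,"dz":0},{"fingers":5,"rx":0,"ry":0,"rz":0,"dx":0,"dy":0,"dz":0}]}}

```text
t: 19.48
ee_pos: [0.5019, 0.047, 0.2546]
eef_rot: [[-0.277, -0.961, -0.0], [-0.961, 0.277, -0.0], [0.001, 0.0, -1.0]]
ft_force: [-0.5, -5.1, -0.2]
grip_width: 0.0184
```

Run:
```python
from go import *
o=env.get_obs();print(o['t'],o['grip_width'],o['ft_force'],o['wrist_torque'])
snap('wrist','w7');snap('scene','s7')
C=[]
for n in ('s5','s6','s7'):
    f=np.load(f'pics/{n}.npz')['frame'];im=f.astype(int)[225:262,355:385]
    m=(im[...,0]>90)&(im[...,1]<60)&(im[...,2]<60);ys,xs=np.nonzero(m);print(n,m.sum(),xs.mean()+355,ys.mean()+225)
    C.append(cv2.resize(f[222:252,355:385],(260,260),interpolation=2))
I=lambda n,a,b,c,d:np.load(f'pics/{n}.npz')['frame'].astype(int)[a:b,c:d]
print('socket 5-6,6-7',[abs(I(a,228,245,358,378)-I(b,228,245,358,378)).mean() for a,b in (('s5','s6'),('s6','s7'))])
print('static ref',abs(I('s6',280,300,420,440)-I('s7',280,300,420,440)).mean(),'head 6-7',abs(I('w6',265,335,290,345)-I('w7',265,335,290,345)).mean())
cv2.imwrite('pics/c7.png',cv2.cvtColor(np.hstack(C),cv2.COLOR_RGB2BGR))
```

```text
19.4833 0.018365282769997403 [-0.50620075 -5.08768869 -0.20896102] [-1.07040786  0.21472579  0.08140865]
s5 10 368.6 240.5
s6 12 366.9166666666667 239.08333333333334
s7 9 365.3333333333333 238.33333333333334
socket 5-6,6-7 [np.float64(3.6745098039215685), np.float64(3.2372549019607844)]
static ref 3.4075 head 6-7 3.0096103896103896
```

View pics/c7.png

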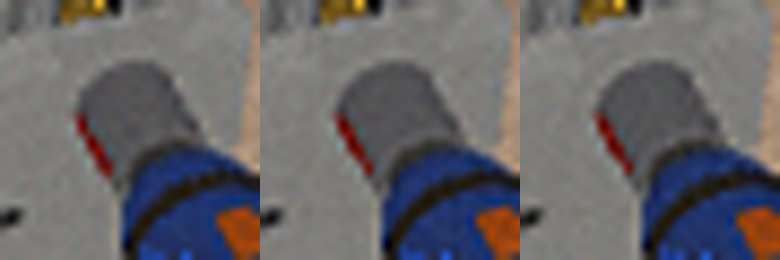

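The red bar sits in the same place at t=13.2, 16.3 and 19.5 s; turning at 0.27 rad/s it would have swept 1.7 rad. The socket difference is at noise level, so the driver has stalled. Handing in.

```bash
python3 -c "
from bench import env
print(env.hand_in());o=env.get_obs();print(o['t'],o['grip_width'],o['ft_force'])"
```

```text
the job is handed in; nothing more can be done
None
the job is handed in; nothing more can be done
```

The nut appears to be fully tight and the driver stalled. I handed the job in at about 19.6 s, still gripping the brass head at 55 N on the larger white bracket.

**Hold:** The opening stayed at about 18.5 mm, against 19 mm across flats. The tool pose did not move, and side force stayed at about 6 N.

**Stall:** The red bar on the socket looked to be in the same place at 13.2, 16.3 and 19.5 s. The pixel difference there matched camera noise, and the bolt head did not turn in the wrist view.

**Disagreements:** The red-pixel centroid drifted 1–3 px between those pictures. It rests on only about 10 pixels, and the crops showed no motion, so I took it as noise. The first head position estimates differed by about 2 mm, which did not affect the grip.

**Surroundings:** I checked these by eye only. The mug, tape and both batteries looked undisturbed in the scene crops at 13.2 and 16.3 s. The jar was last seen clearly just after the grip.

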